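Find the full sample canister and hold it on the shaker

ROBOT

A 7-joint arm with a two-finger parallel gripper is mounted at the origin on a cart in front of the work surface, level with it; the furniture and walls round the work are solid. World frame = base frame: x ahead of the robot, y to its left, z up, the work surface at z = 0. Lengths are in m, angles in rad, forces in N, time in s.
With the tool pointing down it reaches from about 0.4 to 0.75 m from the base axis. Payload 19.5 kg.
Tool frame: the origin (TCP) lies at the very end of the fingers, on their centre line; the grasp point (between the pads) lies 19 mm behind it (r.pinch_z is the distance from the TCP to the grasp point, in m); z points along the fingers, y is the line along which they close (so a half turn about z gives the same grasp; the last joint's range is limited). The gripper opens to 85 mm and grips with 20 to 120 N. Pads are 22 mm wide; open, the fingers measure 114 mm over their backs; the gripper's body (76 mm by 85 mm) begins 54 mm behind the grasp point. The pads swing forward as they close: fully open they stand 13 mm farther back than shut.
Start: joints at [1.086, 0.707, -0.028, 1.485, 0.022, 0.951, -0.075], TCP at [0.246, -0.52, 0.231] pointing down, gripper open.
Joint ranges: [-2.71, 2.71], [-0.32, 2.16], [-1.57, 1.52], [0, 2.45], [-1.46, 4.6], [0, 2.02], [-2.83, 2.83]. Speed limits (rad/s): [1.89, 1.89, 2.57, 2.57, 3.01, 3.01, 3.01].

INTERFACE

Orientations are given as a unit quaternion [x, y, z, w].
In Python, from bench import r gives the robot as it stands.
- The arm moves only by the tool drive_tool, never from a script. Its argument "steps" is one flat list of numbers, 6 for each row, row after row: the shift along the world's x, y, z in m, then the turn, a rotation vector about the world's x, y, z in degrees. A call has 1 to 12 rows; each row shifts and turns the commanded pose from where the row before left it; what a row does not reach is not made up. A row lasts 1/10 s, in which the tool goes at most 50 mm and 8.59 degrees, less where a joint would pass 70% of its speed; a pose out of reach is approached as far as the arm can. A call is refused whole if a number of a shift passes 0.05 or a number of a turn 8.59, either way. A call with a gripper value outside its range is refused whole. "gripper" is the finger opening in m, from 0 to 0.0854, set as the call begins (left out, the last holds). The fingers move at their own pace and stop on an object; the grip force is fixed at half the most. Time passes only in rows, so rows that do not move let the fingers close. It gives the time, the measured TCP pose, the force, the opening and the grip force at its end, in the units of the state.
- r.state(): the state, without advancing time (a new reading comes with each control period).
- r.get_image(name): name is "side" or "top"; returns a dict with "image" (400x640x3 uint8, blue, green, red), "vertical_fov" (degrees; the focal length in pixels is half the picture's height over the tangent of half this angle, whatever the lens; pixels are square), "cx", "cy" (the principal point, pixels), "T" (4x4, takes a point from camera to world coordinates). Camera axes: x right, y up, looking along -z (the intrinsics and any distortion apply to the point x, -y, -z); pixel columns grow to the right and rows downward; lengths in m; the calibration is good to about 2 mm. A picture is of the moment at which its call begins. There is no depth.
- r.finish_job(): hands the job in; it is judged then, once.
The state is a dict: "time": time; "joint_positions": joint angles; "joint_velocities": joint speeds; "joint_torque": joint torques, N m; "tcp_pos": TCP position; "tool_rot": TCP orientation; "wrist_force": force on the tool from outside, world axes, zero at the start; "moment": the same for the moment, N m; "gripper_width": finger opening in m; "gripper_force": force on a finger pad.
Only numpy, scipy, OpenCV 4.12 (cv2) and the standard library are available. Lean on these libraries where they do the work, as an engineer would, in place of code of your own. Each camera call takes 0.05 s, during which the arm holds its last target. There are 200 camera calls.

TASK

Only one of the three steel canisters hanging on the rail is full, and they look alike: tell it by its weight. Lift the full one up off the rail, set it down gently, upright, on the shaker's mat, let go, then push the sliding bar until it presses the canister firmly against the fixed bars at the back, without forcing it, so that it is held snugly between them. Leave the two empty ones hanging on the rail, and do not disturb the wash bottle, oil jar and stopwatch.

Things in the scene. Friction and masses are not known exactly. Their poses are not given: they have to be found in the camera images.
- rack: low steel rail stand, fixed, 384 mm wide (y): a flat rail 8 mm thick between two posts, top 121 mm above the bench, and a lower rest bar. Origin on the bench under the rail's middle. The canisters hang on its -x side, 115 mm apart, axes 37 mm before the origin, undersides 45 mm above the bench; one must rise 14 mm before its lip clears the rail, then comes off towards -x
- canister_a: closed steel sample canister, body 64 mm in diameter, 85 mm tall with its lid; on the lid a black grip bar 50 mm long (x), 16 mm wide (y), 99 to 115 mm above the underside. At the back (+x) a flat hook 26 mm wide: 12 mm slot between body and lip, lip's outer face 48 mm from the axis. Full about 0.8 kg, empty about 0.2 kg. Origin: centre of the underside, z up
- canister_b: second canister, exactly like canister_a to look at; hanging, a canister has the stand's directions
- canister_c: third canister, exactly like canister_a to look at
- shaker: white bench shaker, fixed to the bench, 250 (x) by 270 (y) mm, control panel on its -x side. Origin on the bench under its middle; x points from the sliding bar to the fixed bars
- mat_middle (a point): middle of the top face of the shaker's black rubber mat, 190 (x) by 200 (y) mm, 78 mm above the bench
- back_bar (a point): two fixed steel bars cross the back of the platform, one above the other, 14 mm in diameter, 222 mm long in y, axes 18 and 42 mm above the mat; this point is the middle of the upper one, on its axis. Directions as the shaker
- bar_middle (a point): middle of the sliding bar, on its axis: a black rubber-sleeved rod, 16 mm in diameter, 212 mm long in y, axis 42 mm above the mat; it can be pushed anywhere along its length from its -x side, best beside the canister's grip bar. Directions as the shaker
- clamp_bar (a joint): travel of the sliding bar towards the fixed bars (m): 0 is fully back, rod axis 160 mm from the fixed bars' axes; about 0.08 with a canister between them. It slides stiffly (some 5 N; 10 to 12 N while it shoves a full canister along the mat) and stays where it is left
- wash_bottle: white squeeze bottle with bent spout, 67 mm in diameter, 182 mm tall, standing; leave it alone. Origin: centre of the underside
- sample_jar: wide-neck clear jar of brown oil, 67 mm in diameter, 127 mm tall, standing; leave it alone. Origin: centre of the underside
- stopwatch: stopwatch 74x53x15 mm lying face up; leave it alone. Origin: centre of the underside

How it is judged:
By the outcome, as a careful person would: the job done as asked, in the order asked, and still so for the second after the job is handed in, with the robot touching nothing.
It also fails if it takes over 67 s, if anything falls off the work surface, if the arm or the gripper's body presses on something with over 40 N, if the wrist force passes 120 N, or if a joint passes its speed limit or range.

## Working session

There is one attempt and no reset: what is moved stays moved. The work goes in short steps, Python scripts to look and compute and a tool call to move; the robot and the scene stay as the last step left them, time stands still between calls to the robot, and variables do not carry over. Pictures are saved under pics/ and viewed, at most 10 in all, crops included, and the job is handed in when it is done.

Besides the shell and the picture viewer there is one more tool, called after "Emit:" by a JSON object that holds its "op" and its "data". drive_tool: Moves the arm, as the interface text tells. Its arguments: {"type":"object","properties":{"steps":{"type":"array"},"gripper":{"type":"number"}},"required":["steps"]}

```bash
ls; mkdir -p pics
python3 - <<'E'
from bench import r
import cv2,numpy as np,pickle
d={}
for n in("side","top"):
    g=r.get_image(n); d[n]=g; cv2.imwrite(f"pics/{n}0.png",g["image"])
    print(n,{k:g[k] for k in g if k!="image"})
pickle.dump(d,open("cam.pkl","wb"))
s=r.state();print(s,r.pinch_z)
E
```

```text
pics
side {'vertical_fov': 52.94265037716039, 'cx': 316.4283657284263, 'cy': 193.74279732736417, 'T': array([[-0.85540522,  0.26928561, -0.44245584,  0.10308403],
       [-0.51795835, -0.44641654,  0.72967898,  0.70780539],
       [-0.00102755,  0.85334491,  0.52134577,  0.64778815],
       [ 0.        ,  0.        ,  0.        ,  1.        ]])}
top {'vertical_fov': 51.760307957923594, 'cx': 314.7459876173019, 'cy': 200.7089515071301, 'T': array([[ 0.00593648,  0.98529287, -0.17077095,  0.38376206],
       [-0.99987844,  0.0033865 , -0.01521957, -0.04592676],
       [-0.01441742,  0.17084054,  0.9851932 ,  1.1682555 ],
       [ 0.        ,  0.        ,  0.        ,  1.        ]])}
{'time': 0.1, 'joint_positions': array([ 1.08628987,  0.70701842, -0.02762026,  1.48493724,  0.02198257,
        0.95087698, -0.07552734]), 'joint_velocities': array([ 1.01905113e-05, -1.50109694e-03, -2.92037906e-04, -3.44898113e-03,
       -5.42327192e-04, -9.81214454e-04, -2.67219247e-03]), 'joint_torque': array([ 1.53616678e-03, -8.84279752e+01,  1.23670377e+00, -2.36448848e+01,
        1.69944676e-02,  5.10134720e-03, -2.67463256e-04]), 'tcp_pos': array([ 0.24628523, -0.51933835,  0.23089053]), 'tool_rot': array([ 9.75594107e-01,  2.19581235e-01, -1.08184474e-04, -4.56567005e-04]), 'wrist_force': array([ 0.2328214 , -1.10047781, -0.53766785]), 'moment': array([0.00808313, 0.00373803, 0.05228378]), 'gripper_force': 0.0, 'gripper_width': 0.08550032618561362} 0.0187
```

View pics/top0.png

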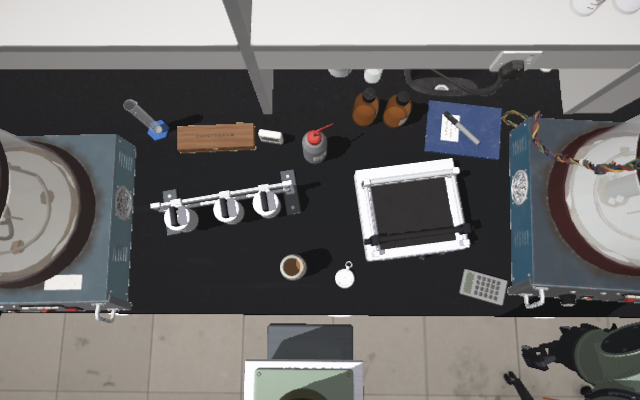

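View pics/side0.png

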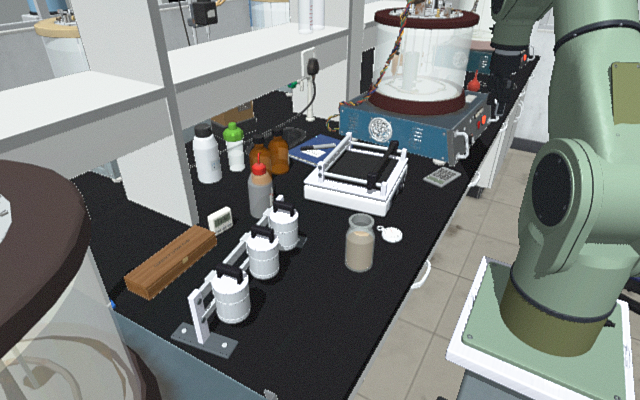

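The top view shows the rack at left with grip bars near (177,213), (226,206) and (263,200). The shaker is at (412,210) with its sliding bar near (420,232). The jar is at (292,266), the bottle at (315,145) and the stopwatch at (345,275). The side view shows the same layout, so I'll zoom in.

```bash
cat > h.py <<'E'
import numpy as np,cv2,pickle
def ray(g,u,v):
    f=200/np.tan(np.radians(g["vertical_fov"])/2)
    d=g["T"][:3,:3]@np.array([(u-g["cx"])/f,-(v-g["cy"])/f,-1]); return g["T"][:3,3],d
def onz(g,u,v,z):
    o,d=ray(g,u,v); return o+d*(z-o[2])/d[2]
def proj(g,p):
    f=200/np.tan(np.radians(g["vertical_fov"])/2)
    q=g["T"][:3,:3].T@(np.array(p)-g["T"][:3,3]); return g["cx"]+f*q[0]/-q[2],g["cy"]-f*q[1]/-q[2]
def two(g1,p1,g2,p2):
    (o1,d1),(o2,d2)=ray(g1,*p1),ray(g2,*p2)
    A=np.stack([d1,-d2],1);t=np.linalg.lstsq(A,o2-o1,rcond=None)[0]
    a,b=o1+t[0]*d1,o2+t[1]*d2; return (a+b)/2,np.linalg.norm(a-b)
E
python3 - <<'E'
import pickle,cv2,numpy as np
d=pickle.load(open("cam.pkl","rb"));t=d["top"]["image"];s=d["side"]["image"]
a=cv2.resize(t[165:240,145:305],None,fx=5,fy=5,interpolation=cv2.INTER_CUBIC)[:300]
a=cv2.resize(t[170:240,145:305],(800,350),interpolation=cv2.INTER_CUBIC)
b=cv2.resize(t[150:270,345:480],(0,0),fx=2,fy=2,interpolation=cv2.INTER_CUBIC)
c=cv2.resize(s[130:215,295:415],(0,0),fx=2.9,fy=2.9,interpolation=cv2.INTER_CUBIC)
im=np.zeros((600,800,3),np.uint8);im[:350]=a;im[355:355+b.shape[0],:b.shape[1]]=b;im[355:355+c.shape[0],300:300+c.shape[1]]=c[:245]
cv2.imwrite("pics/z0.png",im)
E
```

```text
(no output)
```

View pics/z0.png

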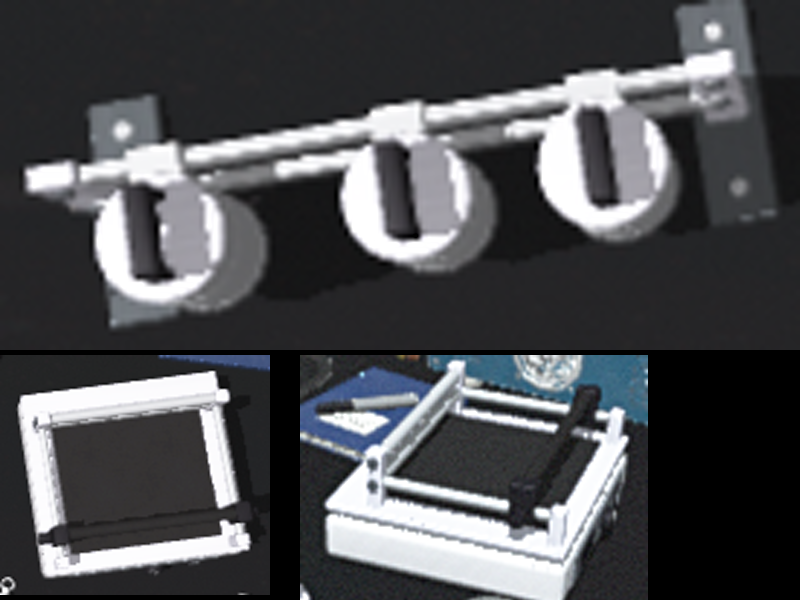

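Run:
```python
from h import *
d=pickle.load(open("cam.pkl","rb"));T=d["top"];S=d["side"]
g=cv2.cvtColor(T["image"],cv2.COLOR_BGR2GRAY)
def comp(g,box,thr):
    x0,y0,x1,y1=box;m=(g[y0:y1,x0:x1]<thr).astype(np.uint8)
    n,l,st,c=cv2.connectedComponentsWithStats(m,connectivity=4)
    for i in range(1,n):
        a=st[i]
        if a[4]>15 and a[0]>0 and a[1]>0 and a[0]+a[2]<x1-x0 and a[1]+a[3]<y1-y0:
            P=np.argwhere(l==i)[:,::-1]+[x0,y0];yield P
C=[]
for box in((166,198,190,230),(214,192,242,222),(254,186,280,214)):
    for P in comp(g,box,75):
        p=P.mean(0);e=cv2.minAreaRect(P.astype(np.int32))
        C.append(onz(T,*p,.157)); v=P[P[:,1]<=P[:,1].min()+2].mean(0);w=P[P[:,1]>=P[:,1].max()-2].mean(0)
        a=onz(T,*v,.16)-onz(T,*w,.16);print("grip",len(P),p,C[-1],"yaw",np.degrees(np.arctan2(a[1],a[0])),np.linalg.norm(a),"side expects",proj(S,C[-1]))
# rail ends top at z .121 and foot holes; shaker corners
for n,u,v,z in(("railL",150,206,.121),("railR",292,183,.121)):print(n,onz(T,u,v,z))
# shaker via white mask; mat via dark region inside
w=cv2.inRange(g[150:270,345:480],180,255)
c=max(cv2.findContours(w,0,2)[0],key=cv2.contourArea);q=cv2.boxPoints(cv2.minAreaRect(c))+[345,150]
print("shaker box",q);Q=[onz(T,*k,.07)[:2] for k in q];print(np.round(Q,3),np.mean(Q,0))
print(g[172:262:1,412])
```

```text
grip 107 [173.91588785 215.58878505] [0.52029252 0.31971954 0.157     ] yaw 12.529713670688519 0.04110464377527251 side expects (np.float64(230.19645813151143), np.float64(267.6807132076662))
grip 101 [224.28712871 207.6039604 ] [0.54084692 0.19491827 0.157     ] yaw 11.120487583610622 0.040783638288774016 side expects (np.float64(263.6242710887708), np.float64(228.82993303864592))
grip 97 [264.16494845 200.81443299] [0.55834989 0.09586926 0.157     ] yaw 10.583786809685336 0.04144033943508627 side expects (np.float64(284.44404015803025), np.float64(203.97982432556444))
railL [0.54992832 0.39656057 0.121     ]
railR [0.61181714 0.02967469 0.121     ]
shaker box [[352.91998053 170.44000244]
 [456.2399826  155.68000031]
 [465.97998047 223.86000061]
 [362.65998077 238.62000275]]
[[ 0.659 -0.133]
 [ 0.701 -0.416]
 [ 0.513 -0.432]
 [ 0.472 -0.157]] [ 0.5861395  -0.28457426]
[252 228 211 227 236 225 188 133 138  79  49  51  52  52  52  53  52  53
  53  52  53  53  54  53  52  52  52  52  51  52  53  52  50  52  52  53
  53  52  52  53  52  52  53  52  51  51  52  53  52  52  53  53  52  52
  50  51  53  52  50  35  36  45  49  52  49  43  39  48  51  52  52  53
  50 145 248 253 253 253 253 253 253 253 221 168  87  39  38  37  35  37]
```

Run:
```python
import pickle,cv2,numpy as np
d=pickle.load(open("cam.pkl","rb"));t=d["top"]["image"]
b=cv2.resize(t[152:264,348:478],(0,0),fx=5,fy=5,interpolation=cv2.INTER_CUBIC)
b=np.clip(255*(b/255.)**.6,0,255).astype(np.uint8)
cv2.imwrite("pics/z1.png",b)
```

```text
(no output)
```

View pics/z1.png

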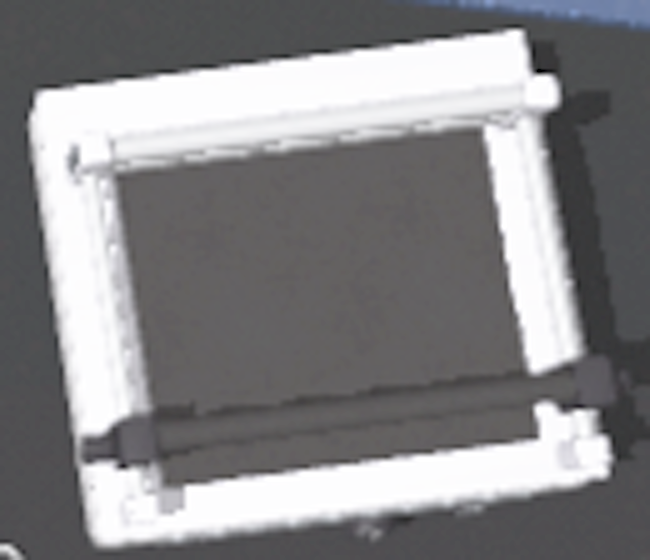

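Emit:
{"op": "drive_tool", "data": {"steps": [0.04, 0.05, 0, 0, 0, -4, 0.04, 0.05, 0, 0, 0, -4, 0.04, 0.05, 0, 0, 0, -4, 0.04, 0.05, 0, 0, 0, -3.8, 0.03, 0.05, 0, 0, 0, 0, 0.03, 0.05, 0, 0, 0, 0, 0.02, 0.05, 0, 0, 0, 0, 0.02, 0.05, 0, 0, 0, 0, 0.02, 0.05, 0, 0, 0, 0, 0.02, 0.05, 0, 0, 0, 0, 0.012, 0.05, 0, 0, 0, 0, 0, 0.05, 0, 0, 0, 0], "gripper": 0.05}}

```text
time: 1.3
tcp_pos: [0.5093, 0.0088, 0.2309]
tool_rot: [0.997, 0.083, 0.0, -0.0]
wrist_force: [0.6, 0.4, -1.4]
gripper_width: 0.0502
gripper_force: 0.0
```

```bash
cat > m.py <<'E'
from h import *
d=pickle.load(open("cam.pkl","rb"));T=d["top"]
P=lambda x,y,z:onz(T,x/5+348,y/5+152,z)
L=dict(bar=(P(140,439,.12),P(590,380,.12)),back=(P(95,154,.12),P(540,92,.12)),matL=(P(118,172,.078),P(165,485,.078)),matR=(P(487,130,.078),P(540,435,.078)))
for k,(a,b) in L.items():
    e=b-a;print(k,a.round(4),b.round(4),"mid",((a+b)/2).round(4),"len",np.linalg.norm(e).round(4),"ang",np.degrees(np.arctan2(e[1],e[0])).round(2))
a,b=L["back"];m=(L["bar"][0]+L["bar"][1])/2;n=np.array([a[1]-b[1],b[0]-a[0],0]);n/=np.linalg.norm(n);print("gap",(m-a)@n)
E
python3 m.py
```

```text
bar [ 0.4655 -0.1856  0.12  ] [ 0.4965 -0.4141  0.12  ] mid [ 0.481  -0.2998  0.12  ] len 0.2306 ang -82.27
back [ 0.6131 -0.1651  0.12  ] [ 0.6467 -0.3967  0.12  ] mid [ 0.6299 -0.2809  0.12  ] len 0.234 ang -81.74
matL [ 0.6124 -0.1821  0.078 ] [ 0.4447 -0.2038  0.078 ] mid [ 0.5286 -0.1929  0.078 ] len 0.1691 ang -172.64
matR [ 0.6361 -0.3812  0.078 ] [ 0.4719 -0.4011  0.078 ] mid [ 0.554  -0.3911  0.078 ] len 0.1655 ang -173.11
gap -0.15012220359562786
```

Emit:
{"op": "drive_tool", "data": {"steps": [0.04, 0.048, 0, 0, 0, 0, 0.009, 0.039, -0.02, 0, 0, 0, 0, 0, -0.03, 0, 0, 0, 0, 0, 0, 0, 0, 0, 0, 0, 0, 0, 0, 0], "gripper": 0.05}}

```text
time: 1.8
tcp_pos: [0.5497, 0.0832, 0.1818]
tool_rot: [0.997, 0.083, -0.0, 0.0]
wrist_force: [-0.8, -0.3, -0.4]
gripper_width: 0.0498
gripper_force: 0.0
```

Run:
```python
from bench import r
import cv2,numpy as np
S=r.get_image("side")["image"];T=r.get_image("top")["image"]
print(r.state()["tcp_pos"])
a=cv2.resize(S[120:300,180:340],(0,0),fx=3,fy=3,interpolation=2)
b=cv2.resize(T[140:260,190:300],(0,0),fx=2.8,fy=2.8,interpolation=2)
im=np.zeros((545,790,3),np.uint8);im[:540,:480]=a;im[:b.shape[0],482:482+b.shape[1]]=b
cv2.imwrite("pics/z2.png",im)
```

```text
[0.55017687 0.08320868 0.18265732]
```

View pics/z2.png

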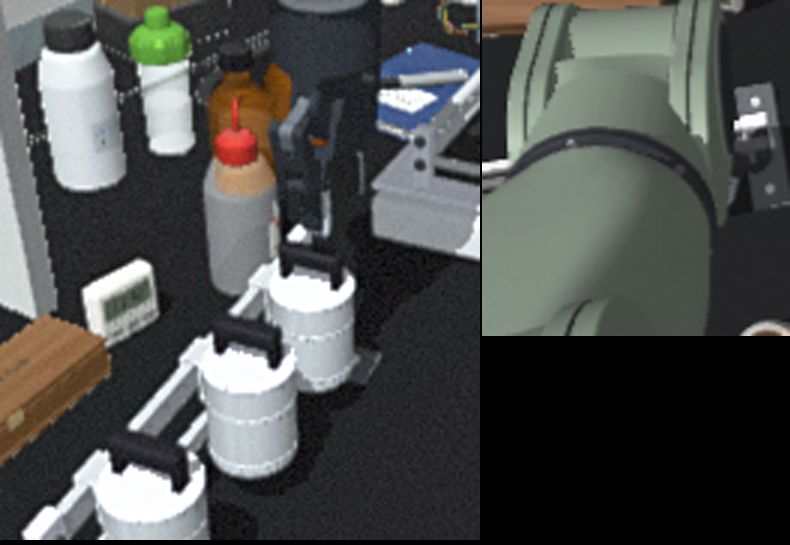

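The two views agree: grip c is at about (0.558, 0.096), and the open fingers stand just to its -y side. I'll descend onto c, close and weigh it.

Emit:
{"op": "drive_tool", "data": {"steps": [0.008, 0.0127, 0, 0, 0, 0, 0, 0, 0, 0, 0, 0, 0, 0, -0.02, 0, 0, 0, 0, 0, -0.015, 0, 0, 0, 0, 0, -0.01, 0, 0, 0, 0, 0, 0, 0, 0, 0]}}

```text
time: 2.5
tcp_pos: [0.5574, 0.0962, 0.1359]
tool_rot: [0.997, 0.083, -0.0, 0.0]
wrist_force: [0.3, 0.5, 1.1]
gripper_width: 0.0496
gripper_force: 0.0
```

Emit:
{"op": "drive_tool", "data": {"steps": [0, 0, 0, 0, 0, 0, 0, 0, 0, 0, 0, 0, 0, 0, 0, 0, 0, 0, 0, 0, 0, 0, 0, 0, 0, 0, 0, 0, 0, 0], "gripper": 0}}

```text
time: 3.0
tcp_pos: [0.5579, 0.0971, 0.1372]
tool_rot: [0.997, 0.084, 0.001, -0.0]
wrist_force: [-1.4, 1.3, 8.2]
gripper_width: 0.0147
gripper_force: 58.4
```

Emit:
{"op": "drive_tool", "data": {"steps": [0, 0, 0.002, 0, 0, 0, 0, 0, 0.002, 0, 0, 0, 0, 0, 0.002, 0, 0, 0, 0, 0, 0.001, 0, 0, 0, 0, 0, 0, 0, 0, 0, 0, 0, 0, 0, 0, 0, 0, 0, 0, 0, 0, 0]}}

```text
time: 3.7
tcp_pos: [0.5578, 0.0968, 0.1434]
tool_rot: [0.997, 0.083, 0.0, -0.0]
wrist_force: [3.5, 0.2, -5.3]
gripper_width: 0.0148
gripper_force: 59.4
```

Emit:
{"op": "drive_tool", "data": {"steps": [0, 0, 0.002, 0, 0, 0, 0, 0, 0, 0, 0, 0, 0, 0, 0, 0, 0, 0, 0, 0, 0, 0, 0, 0]}}

```text
time: 4.1
tcp_pos: [0.5577, 0.0968, 0.1453]
tool_rot: [0.997, 0.083, -0.0, -0.0]
wrist_force: [3.2, 1.9, -6.8]
gripper_width: 0.0146
gripper_force: 59.5
```

Emit:
{"op": "drive_tool", "data": {"steps": [-0.002, 0, 0, 0, 0, 0, 0, 0, 0, 0, 0, 0, 0, 0, 0, 0, 0, 0, 0, 0, 0, 0, 0, 0]}}

```text
time: 4.5
tcp_pos: [0.5575, 0.0969, 0.1453]
tool_rot: [0.997, 0.083, 0.002, -0.0]
wrist_force: [18.2, 1.3, -16.6]
gripper_width: 0.0148
gripper_force: 59.9
```

Emit:
{"op": "drive_tool", "data": {"steps": [0, 0, 0, 0, 0, 0, 0, 0, 0, 0, 0, 0]}}

```text
time: 4.7
tcp_pos: [0.5575, 0.0969, 0.1453]
tool_rot: [0.997, 0.083, 0.002, -0.0]
wrist_force: [18.3, 1.5, -17.5]
gripper_width: 0.0147
gripper_force: 59.9
```

Emit:
{"op": "drive_tool", "data": {"steps": [0.002, 0, 0, 0, 0, 0, 0.002, 0, 0, 0, 0, 0, 0, 0, 0, 0, 0, 0, 0, 0, 0, 0, 0, 0]}}

```text
time: 5.1
tcp_pos: [0.559, 0.0967, 0.145]
tool_rot: [0.997, 0.083, -0.001, 0.0]
wrist_force: [-1.8, -0.6, -9.5]
gripper_width: 0.0148
gripper_force: 61.0
```

Run:
```python
from bench import r
import numpy as np
F=[]
for i in range(5):
    r.get_image("side");s=r.state();F.append(np.r_[s["wrist_force"],s["moment"]])
print(np.mean(F,0).round(2),np.std(F,0).round(2))
```

```text
[-2.870e+00 -5.500e-01 -1.038e+01 -1.300e-01  9.800e-01 -1.000e-02] [0.63 0.35 0.38 0.02 0.06 0.02]
```

Emit:
{"op": "drive_tool", "data": {"steps": [-0.001, 0, 0, 0, 0, 0, 0, 0, 0, 0, 0, 0, 0, 0, -0.002, 0, 0, 0, 0, 0, 0, 0, 0, 0, 0, 0, 0, 0, 0, 0]}}

```text
time: 5.85
tcp_pos: [0.5588, 0.0968, 0.1432]
tool_rot: [0.997, 0.083, 0.0, -0.0]
wrist_force: [-1.8, -0.9, -9.1]
gripper_width: 0.0147
gripper_force: 61.0
```

```bash
cat > w.py <<'E'
from bench import r
import numpy as np
F=[]
for i in range(4):
    r.get_image("side");s=r.state();F.append(np.r_[s["wrist_force"],s["moment"]])
print(np.mean(F,0).round(2),np.std(F,0).round(2),s["time"],s["tcp_pos"])
E
python3 w.py
```

```text
[-1.98 -0.46 -9.2  -0.1   0.67  0.  ] [0.46 0.55 0.24 0.01 0.02 0.01] 6.05 [0.55875483 0.09685557 0.14327805]
```

Emit:
{"op": "drive_tool", "data": {"steps": [-0.0008, 0, 0, 0, 0, 0, 0, 0, 0, 0, 0, 0, 0, 0, 0, 0, 0, 0]}}

```text
time: 6.35
tcp_pos: [0.5581, 0.0969, 0.1434]
tool_rot: [0.997, 0.083, 0.0, -0.0]
wrist_force: [-0.2, 0.1, -8.7]
gripper_width: 0.0144
gripper_force: 61.2
```

```bash
python3 w.py
```

```text
[-0.53 -0.39 -8.3  -0.02  0.13 -0.02] [0.21 0.4  0.45 0.02 0.03 0.05] 6.55 [0.55802074 0.09683989 0.14331508]
```

Hanging free, with no side force, c weighs about 8 N, so c is the full one. I'll lift it off.

Emit:
{"op": "drive_tool", "data": {"steps": [0, 0, 0.005, 0, 0, 0, 0, 0, 0.008, 0, 0, 0, 0, 0, 0.01, 0, 0, 0, 0, 0, 0.015, 0, 0, 0, 0, 0, 0.02, 0, 0, 0, -0.01, 0, 0.02, 0, 0, 0, -0.02, 0, 0.02, 0, 0, 0, -0.03, 0, 0.02, 0, 0, 0, -0.02, -0.01, 0.01, 0, 0, -1, 0, -0.02, 0, 0, 0, -1, 0, -0.02, 0, 0, 0, 0, 0, -0.01, 0, 0, 0, 0]}}

```text
time: 7.75
tcp_pos: [0.4779, 0.0353, 0.2723]
tool_rot: [0.998, 0.065, 0.001, 0.0]
wrist_force: [-0.1, 0.3, -8.0]
gripper_width: 0.0146
gripper_force: 61.1
```

Run:
```python
from bench import r
from h import *
import pickle
S=r.get_image("side");s=r.state();print(s["tcp_pos"],s["wrist_force"],s["gripper_width"])
d=pickle.load(open("cam.pkl","rb"));i=d["side"]["image"]
a=cv2.resize(i[130:215,300:415],(0,0),fx=5,fy=5,interpolation=2)
a=np.clip(255*(a/255.)**.8,0,255).astype(np.uint8)
b=cv2.resize(S["image"][100:330,180:400],(0,0),fx=1,fy=1)
im=np.zeros((430,800,3),np.uint8);im[:425,:575]=a;im[:230,578:798]=b
cv2.imwrite("pics/z3.png",im)
T=d["top"];print(onz(T,352/5+348,460/5+152,.078))
```

```text
[0.47786994 0.03427672 0.27208008] [-0.20434847 -3.53758845 -7.35488253] 0.014633583032560566
[ 0.45826336 -0.3020868   0.078     ]
```

View pics/z3.png

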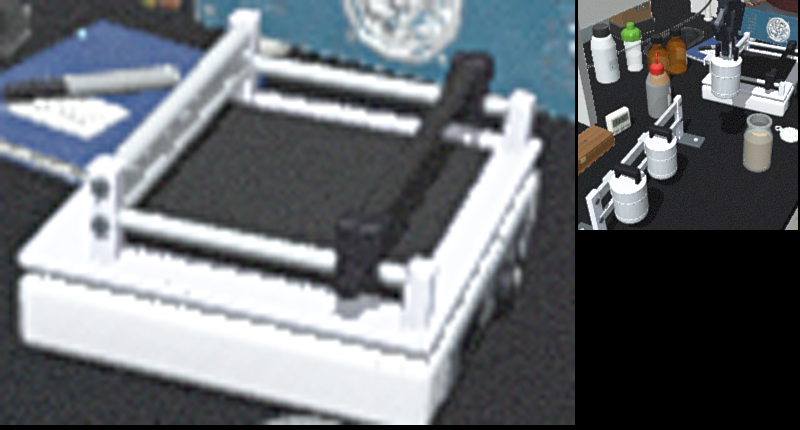

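Run:
```python
from h import *
d=pickle.load(open("cam.pkl","rb"));T=d["top"];S=d["side"]
c=lambda x,y,z:onz(S,x/5+300,y/5+130,z).round(4)
print("bolt up",c(98,187,.12),"bolt low",c(99,226,.096))
print("bar centre line pts",c(120,190,.12),c(240,50,.12))
print("slide rod pts axis",c(385,210,.12),c(450,90,.12))
print("mat corner front",c(130,205,.078))
```

```text
bolt up [ 0.6172 -0.1576  0.12  ] bolt low [ 0.6157 -0.1562  0.096 ]
bar centre line pts [ 0.6048 -0.1608  0.12  ] [ 0.6361 -0.368   0.12  ]
slide rod pts axis [ 0.4673 -0.216   0.12  ] [ 0.4967 -0.381   0.12  ]
mat corner front [ 0.6298 -0.2164  0.078 ]
```

The back bar's middle is at about (0.631, -0.281), the rod is at x≈0.481 and the yaw is about 7.6°. The canister hangs upright and the other two are undisturbed. I'll carry it to about (0.5745, -0.2885).

Emit:
{"op": "drive_tool", "data": {"steps": [0, -0.02, 0, 0, 0, 0, 0, -0.035, 0, 0, 0, 0, 0.01, -0.035, 0, 0, 0, 0, 0.01, -0.035, 0, 0, 0, 0, 0.015, -0.035, 0, 0, 0, 0, 0.015, -0.035, 0, 0, 0, 0, 0.015, -0.035, 0, 0, 0, 0, 0.015, -0.035, 0, 0, 0, 0, 0.01, -0.035, 0, 0, 0, 0, 0.0065, -0.023, 0, 0, 0, 0, 0, 0, 0, 0, 0, 0, 0, 0, 0, 0, 0, 0]}}

```text
time: 9.0
tcp_pos: [0.5745, -0.2857, 0.2709]
tool_rot: [0.998, 0.066, -0.0, -0.001]
wrist_force: [-0.3, 0.5, -7.7]
gripper_width: 0.0149
gripper_force: 61.1
```

Emit:
{"op": "drive_tool", "data": {"steps": [0, -0.003, -0.02, 0, 0, 0, 0, 0, -0.02, 0, 0, 0, 0, 0, -0.02, 0, 0, 0, 0, 0, -0.015, 0, 0, 0, 0, 0, -0.01, 0, 0, 0, 0, 0, -0.007, 0, 0, 0, 0, 0, 0, 0, 0, 0, 0, 0, 0, 0, 0, 0]}}

```text
time: 9.8
tcp_pos: [0.5747, -0.2891, 0.1799]
tool_rot: [0.998, 0.066, 0.0, 0.0]
wrist_force: [0.3, 0.4, -8.0]
gripper_width: 0.0148
gripper_force: 61.1
```

Run:
```python
from bench import r
from h import *
S=r.get_image("side");T=r.get_image("top");s=r.state();print(s["tcp_pos"],s["wrist_force"])
a=cv2.resize(S["image"][110:220,295:415],(0,0),fx=4,fy=4,interpolation=2)
b=cv2.resize(T["image"][140:270,340:480],(0,0),fx=2.2,fy=2.2,interpolation=2)
im=np.zeros((445,800,3),np.uint8);im[:440,:480]=a;im[:b.shape[0],482:482+b.shape[1]]=b
cv2.imwrite("pics/z4.png",im)
```

```text
[ 0.57467643 -0.28924167  0.1799941 ] [ 0.24925109 -0.20007073 -9.21626447]
```

View pics/z4.png

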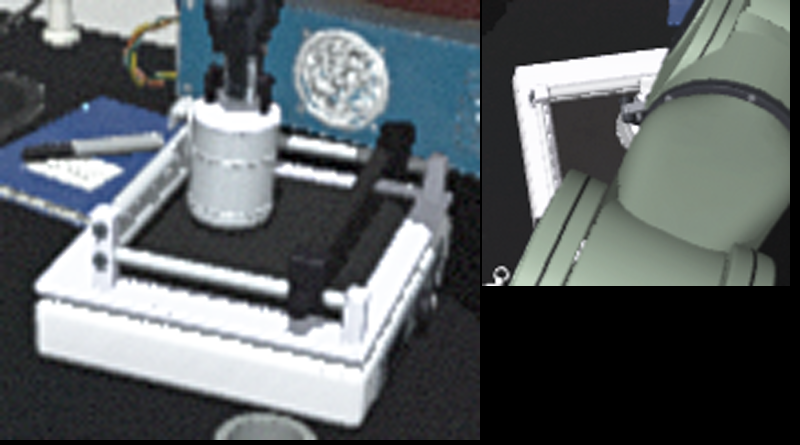

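The side view shows the canister upright, just over the mat and clear of both bars. I'll lower it gently.

Emit:
{"op": "drive_tool", "data": {"steps": [0, 0, -0.003, 0, 0, 0, 0, 0, -0.002, 0, 0, 0, 0, 0, -0.002, 0, 0, 0, 0, 0, -0.001, 0, 0, 0, 0, 0, 0, 0, 0, 0]}}

```text
time: 10.4
tcp_pos: [0.575, -0.2892, 0.1721]
tool_rot: [0.998, 0.066, 0.001, 0.0]
wrist_force: [-0.6, 1.8, 4.8]
gripper_width: 0.015
gripper_force: 62.9
```

Emit:
{"op": "drive_tool", "data": {"steps": [0, 0, -0.001, 0, 0, 0, 0, 0, 0, 0, 0, 0]}}

```text
time: 10.6
tcp_pos: [0.5754, -0.2892, 0.172]
tool_rot: [0.998, 0.066, 0.002, 0.0]
wrist_force: [1.5, 3.6, 15.8]
gripper_width: 0.0145
gripper_force: 64.5
```

Emit:
{"op": "drive_tool", "data": {"steps": [0, 0, -0.001, 0, 0, 0, 0, 0, 0, 0, 0, 0]}}

```text
time: 10.8
tcp_pos: [0.576, -0.2893, 0.1718]
tool_rot: [0.998, 0.066, 0.002, 0.001]
wrist_force: [-0.1, 5.3, 25.3]
gripper_width: 0.0147
gripper_force: 65.8
```

It's seated. I'll ease off the load and then release.

Emit:
{"op": "drive_tool", "data": {"steps": [0, 0, 0.001, 0, 0, 0, 0, 0, 0.0012, 0, 0, 0, 0, 0, 0, 0, 0, 0]}}

```text
time: 11.1
tcp_pos: [0.5749, -0.2893, 0.172]
tool_rot: [0.998, 0.066, 0.001, 0.0]
wrist_force: [2.3, 0.6, 5.4]
gripper_width: 0.0145
gripper_force: 63.0
```

Emit:
{"op": "drive_tool", "data": {"steps": [0, 0, 0, 0, 0, 0, 0, 0, 0, 0, 0, 0, 0, 0, 0, 0, 0, 0, 0, 0, 0, 0, 0, 0, 0, 0, 0, 0, 0, 0], "gripper": 0.05}}

```text
time: 11.6
tcp_pos: [0.5744, -0.2892, 0.1714]
tool_rot: [0.998, 0.066, -0.0, -0.0]
wrist_force: [0.7, -0.2, -0.3]
gripper_width: 0.0496
gripper_force: 0.0
```

Emit:
{"op": "drive_tool", "data": {"steps": [0, 0, 0.005, 0, 0, 0, 0, 0, 0.01, 0, 0, 0, 0, 0, 0.02, 0, 0, 0, 0, 0, 0.03, 0, 0, 0, -0.03, 0, 0.02, 0, 0, 0, -0.04, 0, 0, 0, 0, 0, -0.04, 0, 0, 0, 0, 0, -0.04, 0, 0, 0, 0, 0, -0.01, 0, 0, 0, 0, 0, 0, 0, 0, 0, 0, 0, 0, 0, 0, 0, 0, 0]}}

```text
time: 12.7
tcp_pos: [0.4155, -0.2892, 0.2569]
tool_rot: [0.998, 0.066, 0.001, 0.0]
wrist_force: [0.7, 0.7, -0.5]
gripper_width: 0.0497
gripper_force: 0.0
```

Emit:
{"op": "drive_tool", "data": {"steps": [0.009, 0.025, -0.02, 0, 0, 0, 0.0095, 0.0257, -0.02, 0, 0, 0, 0, 0, -0.02, 0, 0, 0, 0, 0, -0.02, 0, 0, 0, 0, 0, -0.02, 0, 0, 0, 0, 0, -0.02, 0, 0, 0, 0, 0, -0.02, 0, 0, 0, 0, 0, -0.011, 0, 0, 0, 0, 0, 0, 0, 0, 0], "gripper": 0}}

```text
time: 13.6
tcp_pos: [0.4331, -0.2381, 0.1043]
tool_rot: [0.998, 0.066, -0.001, -0.001]
wrist_force: [-0.6, -0.6, 0.4]
gripper_width: -0.0003
gripper_force: 0.0
```

```bash
cat > look.py <<'E'
from bench import r
from h import *
import sys
S=r.get_image("side");T=r.get_image("top");s=r.state();print(s["tcp_pos"],s["wrist_force"])
a=cv2.resize(S["image"][110:220,295:415],(0,0),fx=4,fy=4,interpolation=2)
b=cv2.resize(T["image"][140:270,340:480],(0,0),fx=2.2,fy=2.2,interpolation=2)
im=np.zeros((445,800,3),np.uint8);im[:440,:480]=a;im[:b.shape[0],482:482+b.shape[1]]=b
cv2.imwrite(sys.argv[1],im)
E
python3 look.py pics/z5.png
```

```text
[ 0.43342231 -0.23847863  0.10583499] [-0.37210537  0.4334675  -0.73922079]
```

View pics/z5.png

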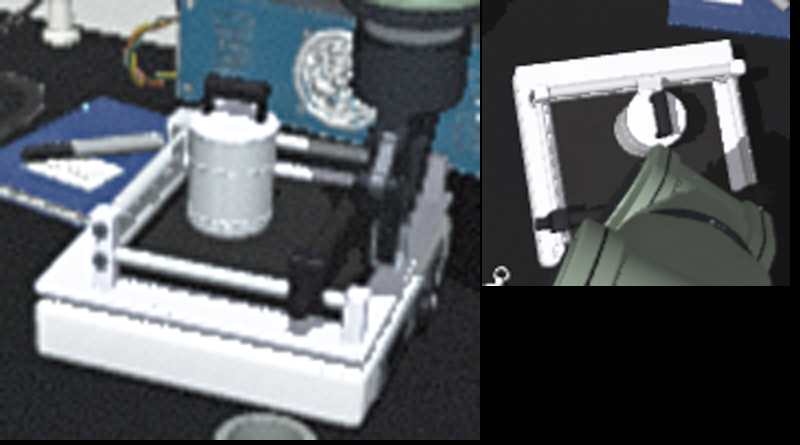

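The canister stands upright on the mat with the closed fingers just in front of the sliding bar. I'll push along the shaker's x.

Emit:
{"op": "drive_tool", "data": {"steps": [0.005, 0.0007, 0, 0, 0, 0, 0.005, 0.0007, 0, 0, 0, 0, 0.005, 0.0007, 0, 0, 0, 0, 0.005, 0.0007, 0, 0, 0, 0, 0.004, 0.0005, 0, 0, 0, 0, 0.004, 0.0005, 0, 0, 0, 0, 0.004, 0.0005, 0, 0, 0, 0, 0.004, 0.0005, 0, 0, 0, 0, 0.004, 0.0005, 0, 0, 0, 0]}}

```text
time: 14.6
tcp_pos: [0.4725, -0.2331, 0.1054]
tool_rot: [0.998, 0.066, -0.001, -0.0]
wrist_force: [-5.5, 0.4, 3.5]
gripper_width: -0.0
gripper_force: 2.7
```

Emit:
{"op": "drive_tool", "data": {"steps": [0.004, 0.0005, 0, 0, 0, 0, 0.004, 0.0005, 0, 0, 0, 0, 0.004, 0.0005, 0, 0, 0, 0, 0.004, 0.0005, 0, 0, 0, 0, 0.004, 0.0005, 0, 0, 0, 0]}}

```text
time: 15.1
tcp_pos: [0.4924, -0.2305, 0.1054]
tool_rot: [0.998, 0.066, -0.001, -0.0]
wrist_force: [-5.8, 1.3, 3.4]
gripper_width: -0.0
gripper_force: 2.7
```

Now sliding at about 5.5 N, as expected. I'll continue in small increments.

Emit:
{"op": "drive_tool", "data": {"steps": [0.003, 0.0004, 0, 0, 0, 0, 0.003, 0.0004, 0, 0, 0, 0, 0.002, 0.0003, 0, 0, 0, 0, 0.002, 0.0003, 0, 0, 0, 0]}}

```text
time: 15.5
tcp_pos: [0.5024, -0.2291, 0.1054]
tool_rot: [0.998, 0.066, -0.001, -0.0]
wrist_force: [-4.6, 1.3, 3.3]
gripper_width: 0.0001
gripper_force: 2.6
```

Emit:
{"op": "drive_tool", "data": {"steps": [0.002, 0.0003, 0, 0, 0, 0, 0.002, 0.0003, 0, 0, 0, 0, 0.002, 0.0003, 0, 0, 0, 0, 0.002, 0.0003, 0, 0, 0, 0]}}

```text
time: 15.9
tcp_pos: [0.5104, -0.228, 0.1054]
tool_rot: [0.998, 0.066, -0.001, -0.0]
wrist_force: [-4.3, 0.1, 2.6]
gripper_width: -0.0003
gripper_force: 2.6
```

Emit:
{"op": "drive_tool", "data": {"steps": [0.002, 0.0003, 0, 0, 0, 0, 0.002, 0.0003, 0, 0, 0, 0]}}

```text
time: 16.1
tcp_pos: [0.5143, -0.2275, 0.1054]
tool_rot: [0.998, 0.066, -0.001, -0.0]
wrist_force: [-11.1, -0.8, 5.0]
gripper_width: -0.0001
gripper_force: 5.5
```

The rod has reached the canister at 11 N. I'll shove it gently.

Emit:
{"op": "drive_tool", "data": {"steps": [0.002, 0.0003, 0, 0, 0, 0, 0.002, 0.0003, 0, 0, 0, 0, 0.002, 0.0003, 0, 0, 0, 0]}}

```text
time: 16.4
tcp_pos: [0.5195, -0.2267, 0.1054]
tool_rot: [0.998, 0.066, -0.002, -0.0]
wrist_force: [-11.4, -0.8, 5.8]
gripper_width: -0.0002
gripper_force: 5.5
```

Emit:
{"op": "drive_tool", "data": {"steps": [0.002, 0.0003, 0, 0, 0, 0, 0.002, 0.0003, 0, 0, 0, 0]}}

```text
time: 16.6
tcp_pos: [0.5235, -0.2262, 0.1054]
tool_rot: [0.998, 0.066, -0.002, -0.0]
wrist_force: [-9.9, -0.4, 6.3]
gripper_width: 0.0001
gripper_force: 5.5
```

Emit:
{"op": "drive_tool", "data": {"steps": [0.001, 0.0001, 0, 0, 0, 0, 0.001, 0.0001, 0, 0, 0, 0]}}

```text
time: 16.8
tcp_pos: [0.5255, -0.226, 0.1054]
tool_rot: [0.998, 0.066, -0.002, -0.0]
wrist_force: [-11.1, 0.2, 7.1]
gripper_width: 0.0002
gripper_force: 5.5
```

Emit:
{"op": "drive_tool", "data": {"steps": [0.001, 0.0001, 0, 0, 0, 0, 0.001, 0.0001, 0, 0, 0, 0]}}

```text
time: 17.0
tcp_pos: [0.5275, -0.2257, 0.1054]
tool_rot: [0.998, 0.066, -0.002, -0.0]
wrist_force: [-11.1, -0.2, 7.3]
gripper_width: 0.0
gripper_force: 5.5
```

Emit:
{"op": "drive_tool", "data": {"steps": [0.001, 0.0001, 0, 0, 0, 0, 0.001, 0.0001, 0, 0, 0, 0]}}

```text
time: 17.2
tcp_pos: [0.529, -0.2255, 0.1053]
tool_rot: [0.998, 0.066, -0.002, -0.001]
wrist_force: [-18.3, 0.1, 10.8]
gripper_width: -0.0001
gripper_force: 9.1
```

Emit:
{"op": "drive_tool", "data": {"steps": [0.001, 0.0001, 0, 0, 0, 0, 0.001, 0.0001, 0, 0, 0, 0]}}

```text
time: 17.4
tcp_pos: [0.5293, -0.2255, 0.1052]
tool_rot: [0.998, 0.065, -0.004, -0.001]
wrist_force: [-30.5, 1.2, 17.7]
gripper_width: 0.0001
gripper_force: 14.9
```

Emit:
{"op": "drive_tool", "data": {"steps": [0.001, 0.0001, 0, 0, 0, 0]}}

```text
time: 17.5
tcp_pos: [0.5294, -0.2255, 0.1052]
tool_rot: [0.998, 0.065, -0.005, -0.001]
wrist_force: [-35.7, 0.7, 22.6]
gripper_width: -0.0003
gripper_force: 17.9
```

Emit:
{"op": "drive_tool", "data": {"steps": [0.001, 0.0001, 0, 0, 0, 0]}}

```text
time: 17.6
tcp_pos: [0.5296, -0.2254, 0.1052]
tool_rot: [0.998, 0.065, -0.006, -0.001]
wrist_force: [-42.5, 2.1, 25.5]
gripper_width: 0.0
gripper_force: 20.9
```

The rod has stalled firmly against the bars. I'll back off straight away, then look.

Emit:
{"op": "drive_tool", "data": {"steps": [-0.003, -0.0004, 0, 0, 0, 0, -0.005, -0.0007, 0, 0, 0, 0, -0.015, -0.002, 0, 0, 0, 0, -0.03, -0.004, 0, 0, 0, 0, -0.02, 0, 0.03, 0, 0, 0, 0, 0, 0.05, 0, 0, 0, 0, 0.03, 0.05, 0, 0, 0, 0, 0.05, 0, 0, 0, 0, 0, 0.05, 0, 0, 0, 0, 0, 0.05, 0, 0, 0, 0, 0, 0.03, 0, 0, 0, 0, 0, 0, 0, 0, 0, 0]}}

```text
time: 18.8
tcp_pos: [0.4621, -0.0221, 0.2284]
tool_rot: [0.998, 0.069, 0.0, -0.001]
wrist_force: [0.5, -0.8, -0.1]
gripper_width: 0.0005
gripper_force: 0.0
```

```bash
python3 look.py pics/z6.png
```

```text
[ 0.46215065 -0.02609225  0.22846714] [-0.14421056 -0.98013001  0.11581087]
```

View pics/z6.png

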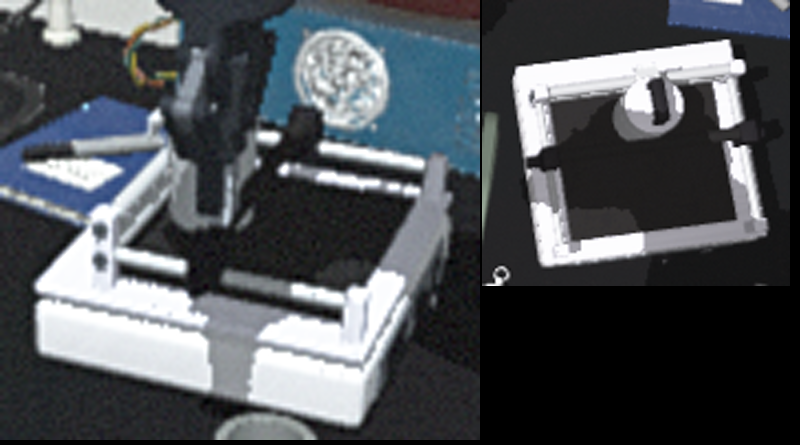

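The top view shows the canister upright, with its grip at about (658,100) in the crop. It is held between the fixed bars and the rod, and the gripper is clear.

```bash
python3 -c "
from bench import r
print(r.finish_job())"
```

```text
the job is handed in; nothing more can be done
None
```

The full canister is the one nearest the shaker (about 8 N hanging free): it stands upright on the mat, clamped snugly against the fixed bars, and the job is handed in. I did not weigh the other two, which were left hanging; the clamping push peaked near 50 N at the wrist (about 42 N of it along the push), and no verdict came back.

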